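# Sweep the loose connector housings into the blue bin

## Task

Clear the crimping bench's feed plate: with the fingertips, push the three loose white connector housings across the plate and off its open end into the blue bin beside it. Only slide them, do not pick any up, and leave the amber jar, the brass die and the green reel where they stand.

Things in the scene. Friction and masses are not known exactly. Their poses are not given: they have to be found in the camera images.
- plate: the feed plate, fixed: a flat dark steel top on a grey plinth, 302 (x) x 320 (y) x 60 (z) mm. Origin at the centre of its underside on the bench, so its flat top is at z = 60 mm; its x points roughly away from the robot, y to the left. Aluminium rails 8 mm thick stand 12 mm above the top along its near and far edges (from x = 143 to 151 mm either side); the left and right ends (y = +160 and -160 mm) are open edges with no rail
- blue_bin: open blue plastic bin, fixed, 270 (x) x 130 (y) x 55 (z) mm, walls and floor 4 mm, origin at the centre of its underside, axes parallel to the plate's. It stands with its long side 3 mm off the left or right end of the plate (either may be drawn), its rim 5 mm below the plate's top
- red_bin: open red plastic bin, fixed, same size, origin and axes as the blue one, at the plate's other end; not for these parts
- jar: amber jar with black lid, standing upright, 36 mm diameter, 50 mm tall, 90 g, on the plate beside its near or far rail, its centre about 120 mm from the middle in the plate's x (the housings start within 65 mm of it); origin at the centre of its underside, z up; to be left alone
- die: small stepped brass crimping die, 36 x 24 mm, 32 mm tall, 150 g, on the plate in one of the strips beside the rails; origin at the centre of its underside, z up; to be left alone
- reel: small green plastic reel with a copper-coloured core, standing on its flange, 36 mm diameter, 24 mm tall, 60 g, on the plate in one of the strips beside the rails; origin at the centre of its underside, z up; to be left alone
- housing_a_center (a point): loose white plastic connector housing, a block 40 (its x) x 28 (its y) x 20 (its z) mm with six small black cavities in one end and a grey strip on top, 20 g, free to slide; lies flat on the feed plate at any yaw; this point is the centre of the block, 10 mm above its underside; axes as the block's
- housing_b_center (a point): loose white plastic connector housing, a block 40 (its x) x 28 (its y) x 20 (its z) mm with six small black cavities in one end and a grey strip on top, 20 g, free to slide; lies flat on the feed plate at any yaw; this point is the centre of the block, 10 mm above its underside; axes as the block's
- housing_c_center (a point): loose white plastic connector housing, a block 40 (its x) x 28 (its y) x 20 (its z) mm with six small black cavities in one end and a grey strip on top, 20 g, free to slide; lies flat on the feed plate at any yaw; this point is the centre of the block, 10 mm above its underside; axes as the block's

How it is judged:
By the outcome, as a careful person would: the job done as asked, in the order asked, and still so for the second after the job is handed in, with the robot touching nothing.
It also fails if it takes over 64 s, if anything falls off the work surface, if the arm or the gripper's body presses on something with over 40 N, if the wrist force passes 120 N, or if a joint passes its speed limit or range.

## Robot

A 6-joint arm with a two-finger parallel gripper is mounted at the origin on the work surface. World frame = base frame: x ahead of the robot, y to its left, z up, the work surface at z = 0. Lengths are in m, angles in degrees, forces in N, time in s.
With the tool pointing down it reaches from about 0.375 to 0.9 m from the base axis. Payload 3.1 kg.
Tool frame: the origin (TCP) lies on the centre line of the jaws, within the pads' length; the fingertips stand 11 mm ahead of it and the grasp point (between the pads) lies 8 mm behind it; z points along the fingers, y is the line along which they close (so a half turn about z gives the same grasp; the last joint's range is limited). The gripper opens to 87 mm and grips with 3 to 60 N. Pads are 19 mm wide; open, the fingers measure 117 mm over their backs; the gripper's body (75 mm by 190 mm) begins 51 mm behind the grasp point.
Start: joints at [58.127, 30.224, 82.088, -0, 67.689, -10.227], TCP at [0.231, 0.581, 0.234] pointing down, gripper open.
Joint ranges: [-176.69, 176.69], [-43.24, 126.21], [12.49, 139.97], [-82, 262], [0, 151.66], [-163.58, 163.58]. Speed limits (degrees/s): [159.86, 159.86, 180, 180, 180, 180].

## Interface

Orientations are given as a 3x3 rotation matrix whose columns are the frame's x, y, z axes.
In Python, from rig import * gives the robot as it stands.
- The arm moves only by the shell command python3 -m inch 'ROWS'. ROWS is JSON, a list of rows, each an object of numbers: "gripper": the opening in per cent of the stroke, from 0 (shut) to 100 (fully open); "dx", "dy", "dz": the shift along the tool's x, y, z in mm; "turn": the turn about the tool's z in rad. A call has 1 to 12 rows; each row is the pose to reach, as a shift and turn from the pose commanded when the call began, along the tool's axes at that moment; what a row does not reach only later rows make up. A row lasts 1/10 s, in which the tool goes at most 50 mm and 8.59 degrees, less where a joint would pass 70% of its speed; a pose out of reach is approached as far as the arm can. A call with a gripper value outside its range is refused whole. The fingers move at their own pace and stop on an object; the grip force is fixed at half the most. Time passes only in rows, so rows that repeat a pose let the fingers close. It gives the time, the measured TCP pose, the force and the opening at its end, in the units of the state.
- read_state(): the state, without advancing time (a new reading comes with each control period).
- capture(name): name is "scene" or "top"; returns the picture (480x640x3 uint8, red, green, blue); there is no depth.
- get_calibration(name): a dict with "camera_matrix" (3x3 intrinsics, pixels), "world_to_cam" (4x4, takes a point from world to camera coordinates). Camera axes: x right, y down, z forward; pixel columns grow to the right and rows downward; lengths in m; the calibration is good to about 2 mm. A picture is of the moment at which its call begins. get_calibration takes no time and is no camera call.
- hand_in(): hands the job in, once; it reports no verdict.
Trained networks look in the newest picture that a camera, given by its name, has taken for a name from the list of things; names that differ only in an ending like _2 or _b are one class to them, and where a whole thing is asked for, a point or a joint stands for the part that bears it (a point fixed in the world has none). Each returns a list of dicts, best first, with "score" (0 to 1); they miss things now and then, are a little off and sometimes report something else, mostly with a low value. They report only what shows in the picture. A call takes as long as a camera call.
- recognise(camera, query): "extent" ([centre column, centre row, width, height] in pixels, round what is visible of it).
The state is a dict: "time_s": time; "joint_positions": joint angles; "qvel": joint speeds; "tau": joint torques, N m; "position": TCP position; "tcp_rot": TCP orientation; "force": force on the tool from outside, world axes, zero at the start; "moment": the same for the moment, N m; "opening": opening from 0.0 (shut) to 1.0 (fully open).
Only numpy, scipy, OpenCV 4.12 (cv2) and the standard library are available. Lean on these libraries where they do the work, as an engineer would, in place of code of your own. Each camera call takes 0.05 s, during which the arm holds its last target. There are 200 camera calls.

## Working session

There is one attempt and no reset: what is moved stays moved. The work goes in short steps, Python scripts to look and compute and a shell command to move; the robot and the scene stay as the last step left them, time stands still between calls to the robot, and variables do not carry over. Pictures are saved under pics/ and viewed, on a budget of 10 in all, crops included, one or two more only if the job needs it, and the job is handed in when it is done.

```bash
mkdir -p pics; ls
cat > h.py <<'E'
from rig import *
import numpy as np, cv2
def cal(n):
    c=get_calibration(n); return np.array(c["camera_matrix"]),np.array(c["world_to_cam"])
def proj(n,P):
    K,T=cal(n); P=np.atleast_2d(P); p=(T[:3,:3]@P.T).T+T[:3,3]; q=(K@p.T).T; return q[:,:2]/q[:,2:]
def back(n,uv,z):
    K,T=cal(n); uv=np.atleast_2d(uv); R=T[:3,:3]; o=-R.T@T[:3,3]
    d=(R.T@np.linalg.inv(K)@np.c_[uv,np.ones(len(uv))].T).T
    return o+d*((z-o[2])/d[:,2])[:,None]
def save(n,f):
    im=capture(n); cv2.imwrite("pics/"+f,cv2.cvtColor(im,cv2.COLOR_RGB2BGR)); return im
E
python3 - <<'E'
from h import *
for n in("top","scene"):
    save(n,n+"1.png")
    for q in ("plate","blue_bin","red_bin","jar","die","reel","housing_a_center"):
        for r in recognise(n,q)[:4]:
            e=r["extent"]; print(n,q,round(r["score"],2),np.round(e),back(n,e[:2],0.06 if 'h' not in q[:1] else .07).round(3)[0])
s=read_state();print(s["time_s"],s["position"],s["tcp_rot"],s["opening"])
E
```

```text
pics
top plate 0.81 [356. 236. 213. 202.] [ 0.543 -0.032  0.06 ]
top blue_bin 0.61 [227. 263.  99. 165.] [0.497 0.194 0.06 ]
top red_bin 0.89 [485. 210. 103. 164.] [ 0.587 -0.256  0.06 ]
top jar 0.89 [414. 295.  18.  22.] [ 0.439 -0.13   0.06 ]
top jar 0.49 [395. 227.  23.  30.] [ 0.559 -0.099  0.06 ]
top die 0.54 [315. 176.  20.  25.] [0.65 0.04 0.06]
top reel 0.58 [375. 163.  19.  23.] [ 0.671 -0.065  0.06 ]
top reel 0.54 [340. 271.  14.  25.] [ 0.483 -0.002  0.06 ]
top housing_a_center 0.73 [395. 228.  22.  29.] [ 0.556 -0.097  0.07 ]
scene plate 0.84 [286. 284. 285. 260.] [ 0.573 -0.069  0.06 ]
scene plate 0.72 [193. 390. 222. 181.] [ 0.601 -0.257  0.06 ]
scene plate 0.31 [369. 176. 170. 107.] [0.519 0.177 0.06 ]
scene blue_bin 0.97 [370. 176. 166. 105.] [0.52  0.178 0.06 ]
scene red_bin 0.88 [193. 389. 218. 182.] [ 0.6   -0.257  0.06 ]
scene red_bin 0.17 [284. 283. 283. 261.] [ 0.57 -0.07  0.06]
scene jar 0.72 [193. 246.  27.  33.] [ 0.421 -0.122  0.06 ]
scene jar 0.58 [333. 256.  32.  30.] [0.589 0.014 0.06 ]
scene die 0.61 [375. 266.  26.  30.] [0.646 0.046 0.06 ]
scene reel 0.89 [339. 321.  30.  31.] [ 0.669 -0.059  0.06 ]
scene housing_a_center 0.88 [262. 288.  20.  28.] [ 0.558 -0.1    0.07 ]
0.8 [0.23051283 0.58092532 0.2335596 ] [[-9.29467479e-01  3.68904059e-01  2.01753058e-06]
 [ 3.68904059e-01  9.29467479e-01  2.94837052e-05]
 [ 9.00142947e-06  2.81484204e-05 -1.00000000e+00]] 0.9977509877634816
```

View pics/top1.png

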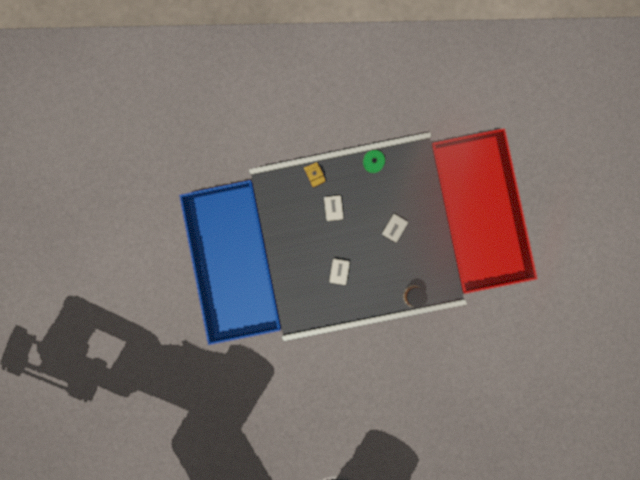

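View pics/scene1.png

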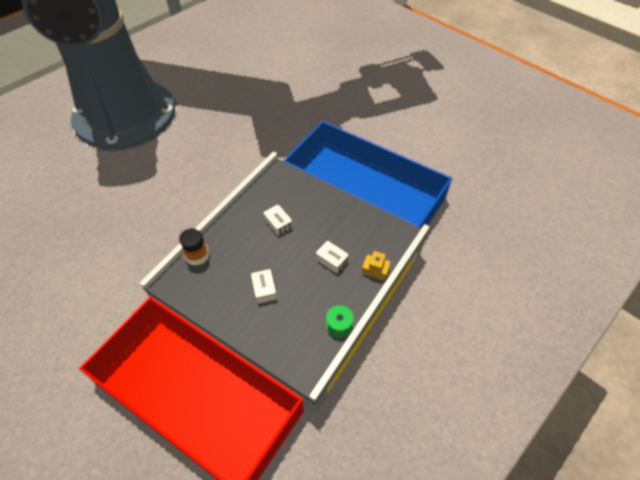

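The top view shows the plate with the blue bin at its left end. The three white housings are at about (333,208), (395,228) and (340,271). The jar is at (415,293), the die at (315,175) and the reel at (374,161). The scene view agrees.

```bash
cat >> h.py <<'E'
# plate frame from bins/rails
def plate():
    import json; d=json.load(open("plate.json")); return np.array(d["o"]),np.array(d["ux"]),np.array(d["uy"])
def toplate(P):
    o,ux,uy=plate(); P=np.atleast_2d(P)[:,:2]-o; return np.c_[P@ux,P@uy]
def housings(n="top",zz=.08):
    im=capture(n).astype(int); m=((im.min(2)>150)).astype(np.uint8)
    k,l,st,c=cv2.connectedComponentsWithStats(m); out=[]
    for i in range(1,k):
        if 100<st[i,4]<900 and st[i,2]<45 and st[i,3]<45:
            ct,_=cv2.findContours((l==i).astype(np.uint8),0,2)
            r=cv2.minAreaRect(ct[0]); b=cv2.boxPoints(r)
            out.append((np.array(r[0]),b,st[i,4]))
    return out
E
python3 - <<'E'
from h import *
import json
im=capture("top").astype(int)
# rails: bright elongated comps
m=(im.min(2)>135).astype(np.uint8);k,l,st,c=cv2.connectedComponentsWithStats(m)
L=[]
for i in range(1,k):
    if st[i,2]>120 and 100<st[i,1]<400:
        ys,xs=np.where(l==i); r=cv2.minAreaRect(np.c_[xs,ys].astype(np.float32)); b=cv2.boxPoints(r)
        W=back("top",b,.072)[:,:2]; print(st[i],W.round(4).tolist()); L.append(W)
cs=[w.mean(0) for w in L]
o=np.mean(cs,0); cs.sort(key=lambda a:a[0]); ux=cs[1]-cs[0];print("raildist",np.linalg.norm(ux))
d=[]
for w in L:
    e=[w[1]-w[0],w[2]-w[1]]; e=max(e,key=np.linalg.norm); e=e*np.sign(e[1]); print("len",np.linalg.norm(e)); d.append(e/np.linalg.norm(e))
uy=np.mean(d,0);uy/=np.linalg.norm(uy); print("angle",np.degrees(np.arctan2(-uy[0],uy[1])),np.degrees(np.arctan2(ux[1],ux[0])))
ux=np.array([uy[1],-uy[0]])
json.dump(dict(o=o.tolist(),ux=ux.tolist(),uy=uy.tolist()),open("plate.json","w")); print(o,ux)
for c,b,a in housings():
    B=back("top",b,.08); print("H",c,a,toplate(back("top",c,.08)).round(4)[0],"\n",toplate(B).round(3).tolist())
for q,p,z in(("jar",(415,293),.11),("die",(315,175),.076),("reel",(374,161),.084)): print(q,toplate(back("top",p,z)).round(3))
s=read_state(); print("tcp",toplate(s["position"]))
R=np.array(s["tcp_rot"]);print([ (ux@R[:2,i],uy@R[:2,i]) for i in(0,1)])
E
```

```text
[248 133 183  41 941] [[0.6623, 0.1563], [0.7217, -0.1598], [0.712, -0.1615], [0.6526, 0.1544]]
[ 281  300  186   42 1061] [[0.372, 0.1007], [0.4332, -0.2164], [0.4234, -0.2182], [0.3621, 0.0987]]
raildist 0.29486037009170896
len 0.3215899977844999
len 0.322950117217209
angle 10.786406321833432 10.976992928744519
[ 0.54240861 -0.03073325] [0.98233168 0.18714826]
H [333.03662109 207.82925415] 319 [0.0553 0.0295] 
 [[0.076, 0.041], [0.074, 0.014], [0.034, 0.018], [0.037, 0.045]]
H [394.51470947 227.80882263] 279 [ 0.001  -0.0667] 
 [[-0.004, -0.044], [0.024, -0.07], [0.006, -0.089], [-0.022, -0.064]]
H [338.89190674 271.64868164] 332 [-0.0537  0.0411] 
 [[-0.067, 0.061], [-0.031, 0.047], [-0.04, 0.021], [-0.077, 0.035]]
jar [[-0.112 -0.075]]
die [[0.117 0.049]]
reel [[ 0.12  -0.055]]
tcp [[-0.19192234  0.65921924]]
[(np.float64(-0.84401927952582), np.float64(0.5363128337600702)), (np.float64(0.5363128336919215), np.float64(0.844019279603881))]
```

```bash
cat >> h.py <<'E'
def need(x,y,z):
    "shift in tool axes (mm) to plate-frame x,y and world z (mm), and turn"
    s=read_state(); R=np.array(s["tcp_rot"]); o,ux,uy=plate()
    w=np.r_[o+ux*x/1e3+uy*y/1e3,z/1e3]-s["position"]
    t=np.degrees(np.arctan2(uy@R[:2,1],ux@R[:2,1]))
    print("t",round(s["time_s"],2),"plate",(toplate(s["position"])[0]*1e3).round(1),"z",round(s["position"][2]*1e3,1),"need",(R.T@w*1e3).round(1),"turn",np.radians(t).round(3),"F",np.round(s["force"],1),"op",round(s["opening"],2))
E
python3 -m inch '[{"dx":-566,"dy":-430,"dz":60,"turn":1.005,"gripper":17},{"dx":-566,"dy":-430,"dz":60,"turn":1.005,"gripper":17},{"dx":-566,"dy":-430,"dz":60,"turn":1.005,"gripper":17},{"dx":-566,"dy":-430,"dz":60,"turn":1.005,"gripper":17},{"dx":-566,"dy":-430,"dz":60,"turn":1.005,"gripper":17},{"dx":-566,"dy":-430,"dz":60,"turn":1.005,"gripper":17},{"dx":-566,"dy":-430,"dz":60,"turn":1.005,"gripper":17},{"dx":-566,"dy":-430,"dz":60,"turn":1.005,"gripper":17},{"dx":-566,"dy":-430,"dz":60,"turn":1.005,"gripper":17},{"dx":-566,"dy":-430,"dz":60,"turn":1.005,"gripper":17},{"dx":-566,"dy":-430,"dz":60,"turn":1.005,"gripper":17},{"dx":-566,"dy":-430,"dz":60,"turn":1.005,"gripper":17}]'
python3 -c "
from h import *
need(55,-10,150)"
```

```text
time_s: 2.1
position: [0.5406, 0.0671, 0.1831]
tcp_rot: [[-0.186, 0.982, 0.001], [0.982, 0.186, 0.0], [-0.0, 0.001, -1.0]]
force: [1.5, 1.1, 0.3]
opening: 0.173
t 2.1 plate [16.6 96.5] z 183.1 need [-106.4   38.5   33.2] turn -0.001 F [1.5 1.1 0.3] op 0.17
```

```bash
python3 -m inch '[{"dx":-100,"dy":37,"dz":30},{"dx":-100,"dy":37,"dz":30},{"dx":-100,"dy":37,"dz":30},{"dx":-100,"dy":37,"dz":30},{"dx":-100,"dy":37,"dz":30}]'
python3 -c "
from h import *
save('top','top2.png')
need(55,-10,76)"
```

```text
t 2.15 plate [21.1 88.6] z 183.0 need [-97.7  33.6 107.9] turn -0.005 F [ 4.  -3.7  0.7] op 0.17invalid input
```

View pics/top2.png

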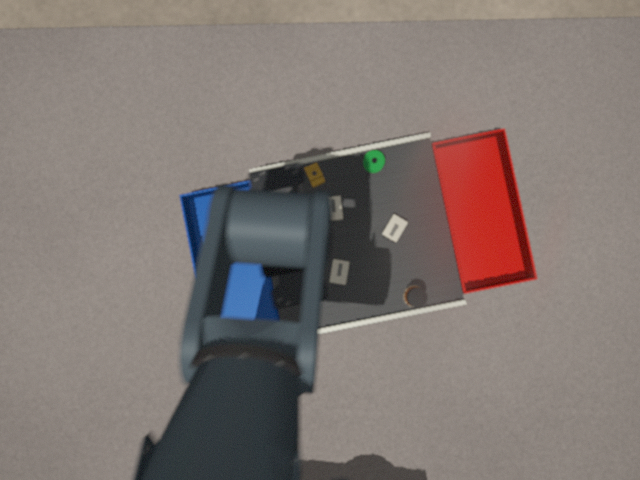

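The picture shows the arm above the plate's left part, with the housings unmoved. The move was refused, probably because every field is required.

```bash
python3 -m inch '[{"dx":-98,"dy":34,"dz":32,"turn":0,"gripper":17},{"dx":-98,"dy":34,"dz":32,"turn":0,"gripper":17},{"dx":-98,"dy":34,"dz":32,"turn":0,"gripper":17},{"dx":-98,"dy":34,"dz":32,"turn":0,"gripper":17},{"dx":-98,"dy":34,"dz":32,"turn":0,"gripper":17}]'
python3 -c "
from h import *
need(55,-10,76)"
```

```text
time_s: 2.65
position: [0.5904, -0.0198, 0.151]
tcp_rot: [[-0.187, 0.982, -0.001], [0.982, 0.187, 0.001], [0.001, -0.001, -1.0]]
force: [0.1, 0.8, -0.5]
opening: 0.17
t 2.65 plate [49.2  1.7] z 151.0 need [-11.8   5.9  75. ] turn -0.0 F [ 0.1  0.8 -0.5] op 0.17
```

```bash
python3 -m inch '[{"dx":-12,"dy":6,"dz":0,"turn":0,"gripper":17},{"dx":-12,"dy":6,"dz":20,"turn":0,"gripper":17},{"dx":-12,"dy":6,"dz":45,"turn":0,"gripper":17},{"dx":-12,"dy":6,"dz":65,"turn":0,"gripper":17},{"dx":-12,"dy":6,"dz":75,"turn":0,"gripper":17},{"dx":-12,"dy":6,"dz":75,"turn":0,"gripper":17},{"dx":-12,"dy":6,"dz":75,"turn":0,"gripper":17}]'
python3 -c "
from h import *
need(55,171,76)"
```

```text
time_s: 3.35
position: [0.6001, -0.0312, 0.0769]
tcp_rot: [[-0.188, 0.982, 0.001], [0.982, 0.188, -0.0], [-0.001, 0.001, -1.0]]
force: [0.2, -0.4, 0.5]
opening: 0.171
t 3.35 plate [ 56.6 -11.3] z 76.9 need [182.3  -1.5   0.7] turn 0.0 F [ 0.2 -0.4  0.5] op 0.17
```

```bash
python3 -m inch '[{"dx":5,"dy":-1,"dz":0,"turn":0,"gripper":17},{"dx":10,"dy":-1,"dz":0,"turn":0,"gripper":17},{"dx":17,"dy":-1,"dz":0,"turn":0,"gripper":17},{"dx":25,"dy":-1,"dz":0,"turn":0,"gripper":17},{"dx":34,"dy":-1,"dz":0,"turn":0,"gripper":17},{"dx":43,"dy":-1,"dz":0,"turn":0,"gripper":17},{"dx":52,"dy":-1,"dz":0,"turn":0,"gripper":17},{"dx":61,"dy":-1,"dz":0,"turn":0,"gripper":17},{"dx":70,"dy":-1,"dz":0,"turn":0,"gripper":17},{"dx":79,"dy":-1,"dz":0,"turn":0,"gripper":17},{"dx":86,"dy":-1,"dz":0,"turn":0,"gripper":17},{"dx":90,"dy":-1,"dz":0,"turn":0,"gripper":17}]'
python3 -c "
from h import *
save('scene','s2.png')
need(55,171,76)"
```

```text
time_s: 4.55
position: [0.5814, 0.0576, 0.076]
tcp_rot: [[-0.187, 0.982, -0.0], [0.982, 0.187, 0.0], [0.0, -0.0, -1.0]]
force: [-0.5, -0.7, 0.5]
opening: 0.173
t 4.6 plate [54.7 79.8] z 76.0 need [91.2  0.3  0.1] turn 0.0 F [-0.3  0.9 -0.3] op 0.17
```

View pics/s2.png

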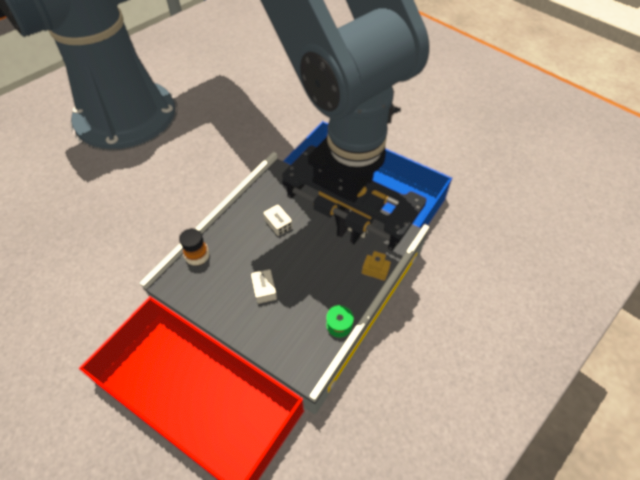

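The fingers are at about (355,225). The pushed housing is hidden ahead of them, and the other objects haven't moved.

```bash
python3 -m inch '[{"dx":5,"dy":0,"dz":0,"turn":0,"gripper":17},{"dx":12,"dy":0,"dz":0,"turn":0,"gripper":17},{"dx":21,"dy":0,"dz":0,"turn":0,"gripper":17},{"dx":30,"dy":0,"dz":0,"turn":0,"gripper":17},{"dx":39,"dy":0,"dz":0,"turn":0,"gripper":17},{"dx":48,"dy":0,"dz":0,"turn":0,"gripper":17},{"dx":57,"dy":0,"dz":0,"turn":0,"gripper":17},{"dx":66,"dy":0,"dz":0,"turn":0,"gripper":17},{"dx":75,"dy":0,"dz":0,"turn":0,"gripper":17},{"dx":84,"dy":0,"dz":0,"turn":0,"gripper":17},{"dx":93,"dy":0,"dz":0,"turn":0,"gripper":17},{"dx":93,"dy":0,"dz":0,"turn":0,"gripper":17}]'
python3 -m inch '[{"dx":0,"dy":0,"dz":-30,"turn":0,"gripper":17},{"dx":0,"dy":0,"dz":-60,"turn":0,"gripper":17},{"dx":-50,"dy":-50,"dz":-75,"turn":0,"gripper":17},{"dx":-90,"dy":-100,"dz":-75,"turn":0,"gripper":17},{"dx":-140,"dy":-109,"dz":-75,"turn":0,"gripper":17},{"dx":-177,"dy":-109,"dz":-75,"turn":0,"gripper":17},{"dx":-177,"dy":-109,"dz":-75,"turn":0,"gripper":17},{"dx":-177,"dy":-109,"dz":-75,"turn":0,"gripper":17}]'
python3 -c "
from h import *
save('scene','s3.png')
need(-54,-4,76)"
```

```text
time_s: 5.8
position: [0.5638, 0.1494, 0.0761]
tcp_rot: [[-0.188, 0.982, -0.0], [0.982, 0.188, 0.0], [0.0, -0.0, -1.0]]
force: [-0.6, 0.9, -0.2]
opening: 0.167
time_s: 6.6
position: [0.4908, -0.0491, 0.1514]
tcp_rot: [[-0.182, 0.983, 0.002], [0.983, 0.182, -0.001], [-0.001, 0.001, -1.0]]
force: [-0.1, 2.0, -0.3]
opening: 0.169
t 6.65 plate [-54.3  -6.7] z 151.2 need [ 2.7  0.2 75.2] turn -0.004 F [-0.3  0.8 -0.8] op 0.17
```

View pics/s3.png

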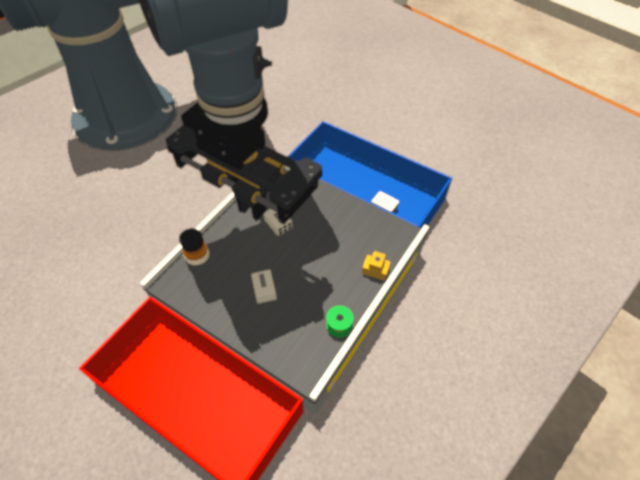

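The first housing lies in the blue bin at (385,202), and the others haven't moved. Next is the housing near the robot.

```bash
python3 -m inch '[{"dx":0,"dy":0,"dz":25,"turn":0,"gripper":17},{"dx":0,"dy":0,"dz":55,"turn":0,"gripper":17},{"dx":0,"dy":0,"dz":75,"turn":0,"gripper":17},{"dx":0,"dy":0,"dz":75,"turn":0,"gripper":17},{"dx":6,"dy":0,"dz":75,"turn":0,"gripper":17},{"dx":12,"dy":0,"dz":75,"turn":0,"gripper":17},{"dx":19,"dy":0,"dz":75,"turn":0,"gripper":17},{"dx":26,"dy":0,"dz":75,"turn":0,"gripper":17},{"dx":34,"dy":0,"dz":75,"turn":0,"gripper":17},{"dx":42,"dy":0,"dz":75,"turn":0,"gripper":17},{"dx":50,"dy":0,"dz":75,"turn":0,"gripper":17},{"dx":56,"dy":0,"dz":75,"turn":0,"gripper":17}]'
python3 -m inch '[{"dx":5,"dy":0,"dz":0,"turn":0,"gripper":17},{"dx":12,"dy":0,"dz":0,"turn":0,"gripper":17},{"dx":21,"dy":0,"dz":0,"turn":0,"gripper":17},{"dx":30,"dy":0,"dz":0,"turn":0,"gripper":17},{"dx":39,"dy":0,"dz":0,"turn":0,"gripper":17},{"dx":48,"dy":0,"dz":0,"turn":0,"gripper":17},{"dx":56,"dy":0,"dz":0,"turn":0,"gripper":17},{"dx":62,"dy":0,"dz":0,"turn":0,"gripper":17}]'
python3 -c "
from h import *
save('scene','s4.png')
need(-54,171,76)"
```

```text
time_s: 7.85
position: [0.4795, 0.0097, 0.0761]
tcp_rot: [[-0.187, 0.982, -0.0], [0.982, 0.187, 0.0], [0.0, -0.0, -1.0]]
force: [-1.3, -1.0, -0.2]
opening: 0.168
time_s: 8.65
position: [0.4679, 0.0706, 0.0761]
tcp_rot: [[-0.187, 0.982, -0.0], [0.982, 0.187, 0.0], [0.0, -0.0, -1.0]]
force: [0.4, -0.4, 0.1]
opening: 0.174
t 8.7 plate [-54.4 114.1] z 76.1 need [56.9  0.5  0.1] turn 0.001 F [ 0.3  0.3 -0.1] op 0.17
```

View pics/s4.png

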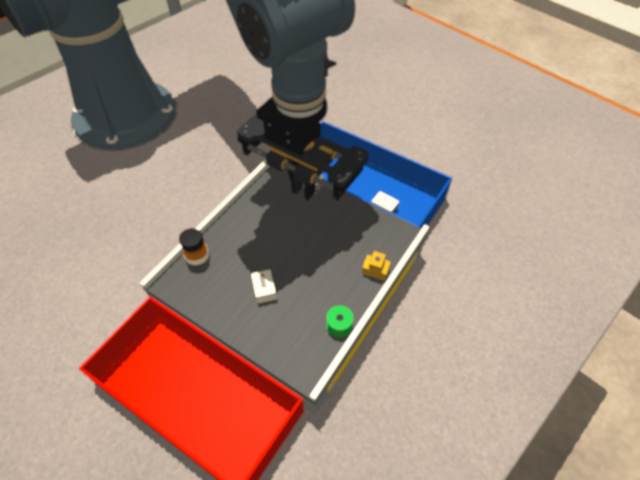

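The fingers are at (305,180) and the housing has been carried along. I'll finish this push and then move behind the last housing.

```bash
python3 -m inch '[{"dx":5,"dy":0,"dz":0,"turn":0,"gripper":17},{"dx":12,"dy":0,"dz":0,"turn":0,"gripper":17},{"dx":21,"dy":0,"dz":0,"turn":0,"gripper":17},{"dx":30,"dy":0,"dz":0,"turn":0,"gripper":17},{"dx":39,"dy":0,"dz":0,"turn":0,"gripper":17},{"dx":48,"dy":0,"dz":0,"turn":0,"gripper":17},{"dx":57,"dy":0,"dz":0,"turn":0,"gripper":17},{"dx":57,"dy":0,"dz":0,"turn":0,"gripper":17}]'
python3 -m inch '[{"dx":0,"dy":0,"dz":-30,"turn":0,"gripper":17},{"dx":0,"dy":0,"dz":-60,"turn":0,"gripper":17},{"dx":-40,"dy":20,"dz":-75,"turn":0,"gripper":17},{"dx":-85,"dy":40,"dz":-75,"turn":0,"gripper":17},{"dx":-130,"dy":57,"dz":-75,"turn":0,"gripper":17},{"dx":-175,"dy":57,"dz":-75,"turn":0,"gripper":17},{"dx":-220,"dy":57,"dz":-75,"turn":0,"gripper":17},{"dx":-260,"dy":57,"dz":-75,"turn":0,"gripper":17},{"dx":-284,"dy":57,"dz":-75,"turn":0,"gripper":17},{"dx":-284,"dy":57,"dz":-75,"turn":0,"gripper":17},{"dx":-284,"dy":57,"dz":-75,"turn":0,"gripper":17}]'
python3 -c "
from h import *
save('scene','s5.png')
need(3,-112,76)"
```

```text
time_s: 9.5
position: [0.457, 0.127, 0.0761]
tcp_rot: [[-0.189, 0.982, -0.0], [0.982, 0.189, 0.0], [0.0, -0.0, -1.0]]
force: [-0.4, -0.3, -0.1]
opening: 0.173
time_s: 10.6
position: [0.566, -0.1426, 0.1507]
tcp_rot: [[-0.185, 0.983, -0.001], [0.983, 0.185, 0.001], [0.001, -0.001, -1.0]]
force: [0.4, 0.2, -0.1]
opening: 0.165
t 10.65 plate [   2.2 -113.3] z 150.7 need [ 1.2  0.9 74.7] turn -0.0 F [0.  0.2 0.2] op 0.17
```

View pics/s5.png

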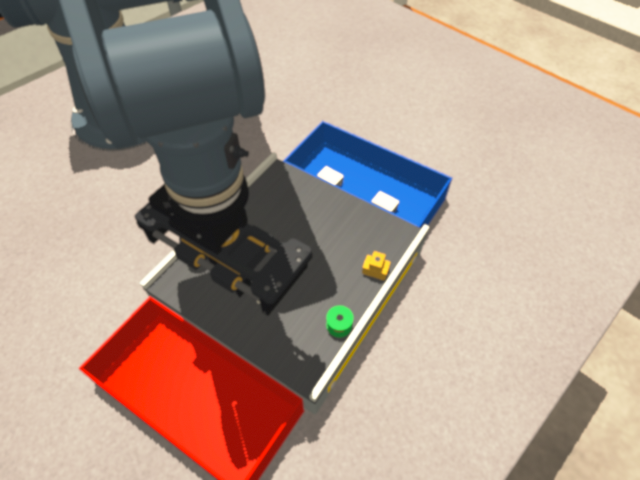

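Two housings are in the blue bin, at (330,176) and (385,202). I'll descend and push the third.

```bash
python3 -m inch '[{"dx":0,"dy":0,"dz":25,"turn":0,"gripper":17},{"dx":0,"dy":0,"dz":55,"turn":0,"gripper":17},{"dx":0,"dy":0,"dz":75,"turn":0,"gripper":17},{"dx":0,"dy":0,"dz":75,"turn":0,"gripper":17},{"dx":6,"dy":0,"dz":75,"turn":0,"gripper":17},{"dx":12,"dy":0,"dz":75,"turn":0,"gripper":17},{"dx":18,"dy":0,"dz":75,"turn":0,"gripper":17},{"dx":24,"dy":0,"dz":75,"turn":0,"gripper":17},{"dx":31,"dy":0,"dz":75,"turn":0,"gripper":17},{"dx":38,"dy":0,"dz":75,"turn":0,"gripper":17},{"dx":45,"dy":0,"dz":75,"turn":0,"gripper":17},{"dx":52,"dy":0,"dz":75,"turn":0,"gripper":17}]'
python3 -m inch '[{"dx":7,"dy":0,"dz":0,"turn":0,"gripper":17},{"dx":15,"dy":0,"dz":0,"turn":0,"gripper":17},{"dx":23,"dy":0,"dz":0,"turn":0,"gripper":17},{"dx":31,"dy":0,"dz":0,"turn":0,"gripper":17},{"dx":39,"dy":0,"dz":0,"turn":0,"gripper":17},{"dx":47,"dy":0,"dz":0,"turn":0,"gripper":17},{"dx":55,"dy":0,"dz":0,"turn":0,"gripper":17},{"dx":63,"dy":0,"dz":0,"turn":0,"gripper":17},{"dx":71,"dy":0,"dz":0,"turn":0,"gripper":17},{"dx":79,"dy":0,"dz":0,"turn":0,"gripper":17},{"dx":86,"dy":0,"dz":0,"turn":0,"gripper":17},{"dx":90,"dy":0,"dz":0,"turn":0,"gripper":17}]'
python3 -c "
from h import *
save('scene','s6.png')
need(3,171,76)"
```

```text
time_s: 11.85
position: [0.5568, -0.0909, 0.0761]
tcp_rot: [[-0.187, 0.982, -0.0], [0.982, 0.187, -0.0], [-0.0, -0.0, -1.0]]
force: [-0.2, -0.3, 0.1]
opening: 0.172
time_s: 13.05
position: [0.5398, -0.0023, 0.0761]
tcp_rot: [[-0.187, 0.982, -0.0], [0.982, 0.187, 0.0], [0.0, -0.0, -1.0]]
force: [-0.1, 0.4, -0.4]
opening: 0.171
t 13.1 plate [ 2.7 28.8] z 76.0 need [1.422e+02 4.000e-01 1.000e-01] turn 0.0 F [-0.7  0.2 -0.1] op 0.17
```

View pics/s6.png

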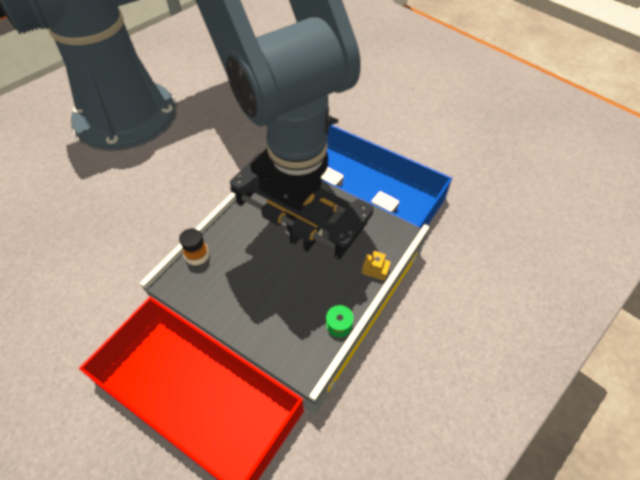

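The third housing is being carried ahead of the fingers at (300,235), and nothing is left behind them. I'll finish the push and retreat clear.

```bash
python3 -m inch '[{"dx":5,"dy":0,"dz":0,"turn":0,"gripper":17},{"dx":12,"dy":0,"dz":0,"turn":0,"gripper":17},{"dx":20,"dy":0,"dz":0,"turn":0,"gripper":17},{"dx":28,"dy":0,"dz":0,"turn":0,"gripper":17},{"dx":36,"dy":0,"dz":0,"turn":0,"gripper":17},{"dx":44,"dy":0,"dz":0,"turn":0,"gripper":17},{"dx":52,"dy":0,"dz":0,"turn":0,"gripper":17},{"dx":60,"dy":0,"dz":0,"turn":0,"gripper":17},{"dx":68,"dy":0,"dz":0,"turn":0,"gripper":17},{"dx":76,"dy":0,"dz":0,"turn":0,"gripper":17},{"dx":84,"dy":0,"dz":0,"turn":0,"gripper":17},{"dx":92,"dy":0,"dz":0,"turn":0,"gripper":17}]'
python3 -m inch '[{"dx":8,"dy":0,"dz":0,"turn":0,"gripper":17},{"dx":16,"dy":0,"dz":0,"turn":0,"gripper":17},{"dx":24,"dy":0,"dz":0,"turn":0,"gripper":17},{"dx":32,"dy":0,"dz":0,"turn":0,"gripper":17},{"dx":40,"dy":0,"dz":0,"turn":0,"gripper":17},{"dx":48,"dy":0,"dz":0,"turn":0,"gripper":17},{"dx":54,"dy":0,"dz":0,"turn":0,"gripper":17},{"dx":54,"dy":0,"dz":0,"turn":0,"gripper":17},{"dx":54,"dy":0,"dz":0,"turn":0,"gripper":17}]'
python3 -m inch '[{"dx":0,"dy":0,"dz":-35,"turn":0,"gripper":17},{"dx":0,"dy":0,"dz":-75,"turn":0,"gripper":17},{"dx":0,"dy":0,"dz":-120,"turn":0,"gripper":17},{"dx":45,"dy":0,"dz":-130,"turn":0,"gripper":17},{"dx":90,"dy":0,"dz":-130,"turn":0,"gripper":17},{"dx":135,"dy":0,"dz":-130,"turn":0,"gripper":17},{"dx":180,"dy":0,"dz":-130,"turn":0,"gripper":17},{"dx":220,"dy":0,"dz":-130,"turn":0,"gripper":17},{"dx":250,"dy":0,"dz":-130,"turn":0,"gripper":17},{"dx":250,"dy":0,"dz":-130,"turn":0,"gripper":17},{"dx":250,"dy":0,"dz":-130,"turn":0,"gripper":17}]'
python3 - <<'E'
from h import *
a=save('top','t7.png');b=save('scene','s7.png')
cv2.imwrite("pics/both.png",cv2.cvtColor(np.hstack([b[80:480,60:460],a[100:500,160:560]]),cv2.COLOR_RGB2BGR))
for q in("jar","die","reel"): print(q,[(np.round(r["extent"]),round(r["score"],2)) for r in recognise("scene",q)[:2]])
need(0,0,76)
E
```

```text
time_s: 14.3
position: [0.5228, 0.088, 0.0761]
tcp_rot: [[-0.187, 0.982, -0.0], [0.982, 0.187, -0.0], [-0.0, -0.0, -1.0]]
force: [-0.5, -0.1, 0.1]
opening: 0.169
time_s: 15.2
position: [0.5128, 0.1405, 0.0761]
tcp_rot: [[-0.187, 0.982, 0.0], [0.982, 0.187, -0.0], [-0.0, 0.0, -1.0]]
force: [-0.4, -0.0, 0.3]
opening: 0.172
time_s: 16.3
position: [0.4658, 0.3859, 0.2058]
tcp_rot: [[-0.188, 0.982, -0.0], [0.982, 0.188, -0.001], [-0.001, -0.001, -1.0]]
force: [0.9, -0.6, -0.4]
opening: 0.171Traceback (most recent call last):
  File "<stdin>", line 3, in <module>
    return _nx.concatenate(arrs, 1, dtype=dtype, casting=casting)
           ~~~~~~~~~~~~~~~^^^^^^^^^^^^^^^^^^^^^^^^^^^^^^^^^^^^^^^
ValueError: all the input array dimensions except for the concatenation axis must match exactly, but along dimension 0, the array at index 0 has size 400 and the array at index 1 has size 380
```

Run:
```python
from h import *
a=cv2.imread('pics/t7.png');b=cv2.imread('pics/s7.png')
cv2.imwrite("pics/both.png",np.hstack([b[80:480,60:460],a[60:460,160:560]]))
for q in("jar","die","reel"): print(q,[(np.round(r["extent"]),round(r["score"],2)) for r in recognise("scene",q)[:2]])
need(0,0,76)
```

```text
jar [(array([193., 248.,  29.,  36.]), 0.86)]
die [(array([377., 266.,  24.,  24.]), 0.61)]
reel [(array([339., 322.,  30.,  33.]), 0.79)]
t 16.55 plate [  3.2 422.2] z 206.1 need [-422.2   -2.2  130.2] turn -0.002 F [-0.3  0.2 -0.2] op 0.17
```

View pics/both.png

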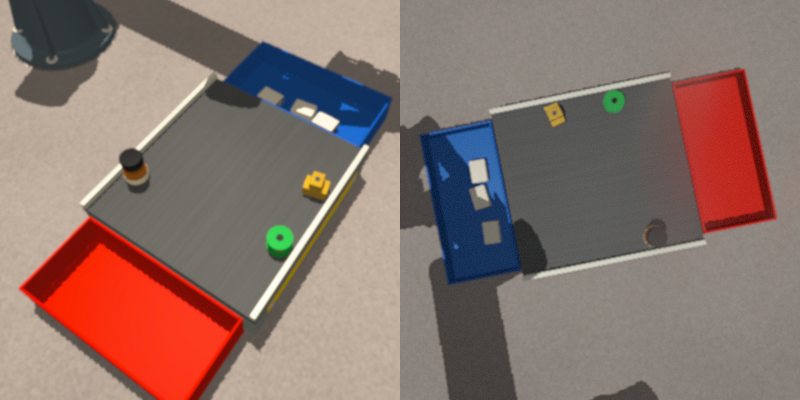

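All three housings lie in the blue bin, at (478,170), (480,197) and (491,232) in the right half. The plate is clear, and the jar, die and reel are where they started.

```bash
python3 -c "
from rig import *
print(hand_in())"
```

```text
the job is handed in; nothing more can be done
None
```

I pushed the three housings one at a time across the plate and off its left end into the blue bin. I slid them with nearly closed fingertips and lifted none. The job was handed in at about 16.6 s, well inside the 64 s limit.

- **Result:** the last pictures from both cameras show all three housings inside the blue bin, the plate clear of housings, and the red bin empty.
- **Other objects:** the jar, die and reel were found within 1–2 pixels of where they started, so they were not disturbed.
- **Robot:** at the end the arm stood clear of everything, about 0.2 m up, and the force readings along the way stayed at a few newtons.
- **Failures:** one move was refused because I left out some fields. One script stopped while joining two pictures. Neither affected the scene.

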